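Hold the tube reader's optics flap at its balance point

TASK

Open the tube reader for cleaning: first slide its clear guard fully open along its track, then take the bail handle of the hinged flap underneath and gently swing the flap up until it stands upright at its balance point, neither leaning back nor forward. Do not drop the flap or let it go over to the rear, and leave the tube rack, sanitiser bottle and basket alone. Finish while still gripping the handle and holding the flap still and upright, with the guard open, so that a colleague can wipe the optics: do not let go at the end.

Things in the scene. Friction and masses are not known exactly. Their poses are not given: they have to be found in the camera images.
- reader: Fixed white benchtop tube reader, 230 mm deep (its x -130 to +100), 400 mm wide (its y -100 to +300), 135 mm high. Origin on the table under the middle of its optics well; its x points to its rear (away from the robot at yaw 0), y to its left, z up. The well is open on top, inside from x -120 to +90 and y -90 to +90, its deck at z 80 and walls up to z 135; the left part (y 90 to 300) is solid, 135 high, and the guard slides over it.
- guard (a joint): How far the guard is open, m: 0 = shut over the well, 0.18 = fully open at its end stop; grows as the guard slides along the reader's +y. The guard is a clear sheet in an aluminium frame, 230 x 190 mm, top face at z 142 (frame 144) of the reader; sliding takes about 1.5 to 3 N and it stays where it is left. It starts 0 to 30 mm open.
- guard_handle (a point): Middle of the grip bar on top of the guard: a round steel bar 10 mm thick, 80 mm long along the reader's x, standing on two end posts, its axis 32 mm above the sheet and 174 mm above the table; at reader x -15, y -55 + the guard's opening. Axes parallel to the reader's.
- flap (a joint): Angle of the flap, rad: 0 = shut, lying flat in the well with its free edge towards the reader's front; grows as the free edge rises and goes over to the rear; pi/2 = upright, which is its balance point (centre of mass right above the hinge); below that it falls shut, beyond it it falls to the rear, to a stop at 2.15. About 250 g, the hinge has next to no friction.
- flap_hinge (a point): Middle of the flap's hinge line, on the flap (turns with it): at reader x +60, y 0, z 90, the line parallel to the reader's y. The flap is a dark grey plate, 100 mm from hinge to free edge, 130 mm wide, 6 mm thick.
- flap_handle (a point): Middle of the flap's bail handle: a round steel bar 10 mm thick, 90 mm long, parallel to the hinge, carried at both ends by posts on the free edge. In the flap's plane it lies 115 mm from the hinge line (15 mm past the free edge) and 30 mm off the plate's mid-plane, on the side that is the top when shut. So shut it is at reader x -55, y 0, z 120; upright at x +90, z 205. The bar can turn between the fingers.
- rack: Bystander: black tube rack with capped tubes, 90 x 150 x 106 mm, loose, on the table to the right of the reader; origin at its underside.
- sanitiser: Bystander: white pump bottle, 64 mm diameter, 168 mm high, loose, to the right of the reader; origin at its underside.
- basket: Bystander: blue basket, 200 x 150 x 100 mm, loose, to the left of the reader; origin at its underside.

How it is judged:
By the outcome, as a careful person would: the job done as asked, in the order asked, and still so for the second after the job is handed in, while the arm keeps its last pose, push and grip.
It also fails if it takes over 56 s, if anything falls off the work surface, if the arm or the gripper's body presses on something with over 40 N, if the wrist force passes 120 N, or if a joint passes its speed limit or range.

ROBOT

A 6-joint arm with a two-finger parallel gripper is mounted at the origin on the work surface. World frame = base frame: x ahead of the robot, y to its left, z up, the work surface at z = 0. Lengths are in m, angles in degrees, forces in N, time in s.
With the tool pointing down it reaches from about 0.25 to 0.725 m from the base axis. Payload 9.7 kg.
Tool frame: the origin (TCP) lies midway between the tips of the shut fingers; the grasp point (between the pads) lies 19 mm behind it; z points along the fingers, y is the line along which they close (so a half turn about z gives the same grasp; the last joint's range is limited). The gripper opens to 85 mm and grips with 20 to 120 N. Pads are 22 mm wide; open, the fingers measure 114 mm over their backs; the gripper's body (76 mm by 85 mm) begins 54 mm behind the grasp point. The pads swing forward as they close: fully open they stand 13 mm farther back than shut.
Start: joints at [66.692, 4.979, 10.078, 95.1, 0, 90], TCP at [0.218, 0.505, 0.231] pointing down, gripper open.
Joint ranges: [-179.16, 179.16], [-48.56, 103.87], [-65.8, 70.77], [-126.05, 130.52], [-82.76, 87.17], [-180, 180]. Speed limits (degrees/s): [127.2, 127.2, 147.25, 180, 180, 180].

INTERFACE

Orientations are given as [roll, pitch, yaw] about the fixed x, y, z axes, in that order (R = Rz(yaw) Ry(pitch) Rx(roll)).
In Python, from workcell import bot gives the robot as it stands.
- The arm moves only by the shell command python3 -m crank 'ROWS' [FORCE]. ROWS is JSON, a list of rows, each an object with "gripper": the finger opening in mm, from 0 to 85.4; "travel": the shift along the tool's x, y, z in mm, a list of three; "twist": the turn, a rotation vector about the tool's x, y, z in rad, a list of three. In form: [{"gripper": gripper, "travel": [tx, ty, tz], "twist": [rx, ry, rz]}, ...]. A call has 1 to 12 rows; each row shifts and turns the commanded pose from where the row before left it, along the tool's axes as they then stand; what a row does not reach is not made up. A row lasts 1/8 s, in which the tool goes at most 62.5 mm and 10.7 degrees, less where a joint would pass 70% of its speed; a pose out of reach is approached as far as the arm can. A call is refused whole if a number of a shift passes 62.5 or a number of a turn 0.188, either way. A call with a gripper value outside its range is refused whole. The fingers move at their own pace and stop on an object; FORCE is the grip in N (left out, the last holds). Time passes only in rows, so rows that do not move let the fingers close. It gives the time, the measured TCP pose, the force, the opening and the grip force at its end, in the units of the state.
- bot.get_obs(): the state, without advancing time (a new reading comes with each control period).
- bot.camera(name): name is "scene" or "side" or "wrist"; returns the picture (400x640x3 uint8, red, green, blue); there is no depth.
- bot.calibration(name): a dict with "vfov" (degrees; the focal length in pixels is half the picture's height over the tangent of half this angle, whatever the lens; pixels are square), "cx", "cy" (the principal point, pixels), "k1" (the pictures are not rectified: a ray, as slopes to the right and down, at radius r is drawn at 1 + k1 r^2 times it, then the intrinsics apply), "camera_from_world" (4x4, takes a point from world to camera coordinates). Camera axes: x right, y down, z forward; pixel columns grow to the right and rows downward; lengths in m; the calibration is good to about 2 mm. A picture is of the moment at which its call begins: read the wrist's pose just before it. calibration takes no time and is no camera call; for the wrist camera it gives the pose at the moment of the call.
- bot.job_done(): hands the job in; it is judged then, once.
The state is a dict: "time": time; "q": joint angles; "qd": joint speeds; "joint_efforts": joint torques, N m; "ee_pos": TCP position; "tcp_rot": TCP orientation; "wrist_force": force on the tool from outside, world axes, zero at the start; "torque": the same for the moment, N m; "opening": finger opening in m; "grasp_force": force on a finger pad.
Only numpy, scipy, OpenCV 4.12 (cv2) and the standard library are available. Lean on these libraries where they do the work, as an engineer would, in place of code of your own. Each camera call takes 0.05 s, during which the arm holds its last target. There are 200 camera calls.

## Working session

There is one attempt and no reset: what is moved stays moved. The work goes in short steps, Python scripts to look and compute and a shell command to move; the robot and the scene stay as the last step left them, time stands still between calls to the robot, and variables do not carry over. Pictures are saved under pics/ and viewed, at most 10 in all, crops included, and the job is handed in when it is done.

```bash
mkdir -p pics
cat > h.py <<'E'
import numpy as np, cv2
from workcell import bot
def K(c):
    f=200/np.tan(np.radians(c['vfov'])/2); return f
def proj(c,P):
    P=np.atleast_2d(P); T=np.array(c['camera_from_world']); p=P@T[:3,:3].T+T[:3,3]
    s=p[:,:2]/p[:,2:]; s=s*(1+c['k1']*(s**2).sum(1,keepdims=True)); return s*K(c)+[c['cx'],c['cy']]
def ray(c,uv):
    d=(np.array(uv,float)-[c['cx'],c['cy']])/K(c); s=d.copy()
    for _ in range(30): s=d/(1+c['k1']*(s@s))
    T=np.array(c['camera_from_world']); R=T[:3,:3]
    return -R.T@T[:3,3], R.T@np.array([*s,1])
def atz(c,uv,z):
    o,d=ray(c,uv); return o+d*(z-o[2])/d[2]
E
python3 - <<'E'
from h import *
for n in ('scene','side'):
    cv2.imwrite(f'pics/{n}0.png',bot.camera(n)[:,:,::-1]); c=bot.calibration(n); print(n,c['vfov'],ray(c,(320,200)))
print(bot.get_obs())
E
```

```text
scene 52.44991974986191 (array([ 1.11627405, -0.81505108,  0.92682537]), array([-0.41619935,  0.68415496, -0.5991446 ]))
side 47.814011363276926 (array([-0.07052075, -0.68969827,  0.91141335]), array([ 0.52280544,  0.60280047, -0.60276709]))
{'time': 0.1, 'q': array([6.66923729e+01, 5.00715069e+00, 1.00399624e+01, 9.51004535e+01,
       7.24387093e-04, 8.99998017e+01]), 'qd': array([-0.07203628, -0.10794507,  0.20559331,  0.00333028,  0.03861274,
       -0.13843845]), 'joint_efforts': array([-1.51627668e-03, -5.21562946e+01,  4.65652871e+01,  1.60459662e-02,
       -1.02149281e-04,  1.82867899e-05]), 'ee_pos': array([0.21753184, 0.50492736, 0.2306703 ]), 'tcp_rot': array([-1.79932358e+02, -7.24620645e-04,  1.56692570e+02]), 'wrist_force': array([ 0.27117937, -0.24525752,  0.05845411]), 'torque': array([-0.007469  , -0.00804299,  0.00056653]), 'grasp_force': 0.0, 'opening': 0.08543333507602724}
```

View pics/scene0.png

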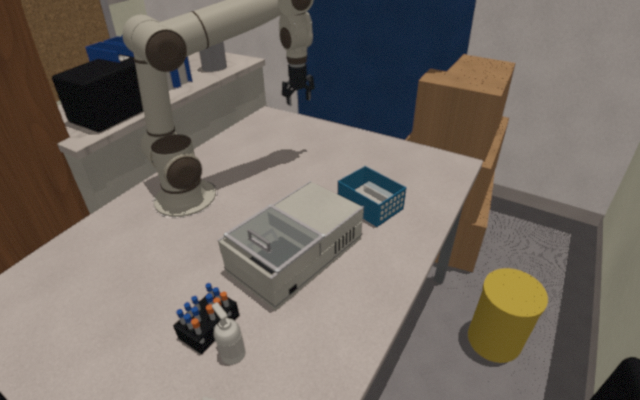

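View pics/side0.png

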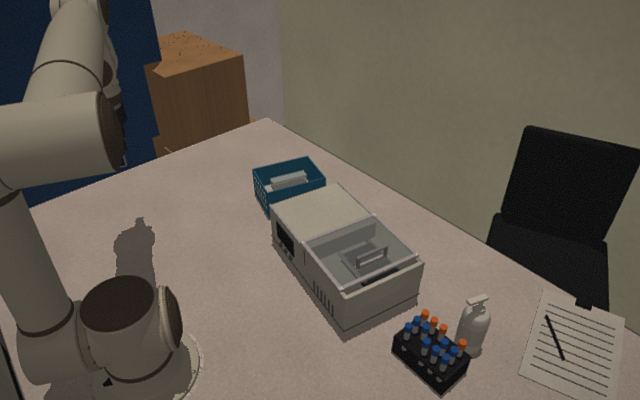

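The scene view shows the reader at about (290,240), with its guard handle at (260,240). The side view shows the reader at (345,260), with its handle at (372,257). I'll enlarge both.

Run:
```python
import cv2
for n,(x,y,w,h) in dict(scene=(215,175,160,130),side=(262,180,170,165)).items():
    s=5 if n=='scene' else 3.6
    a=cv2.resize(cv2.imread(f'pics/{n}0.png')[y:y+h,x:x+w],None,fx=s,fy=s,interpolation=cv2.INTER_CUBIC); cv2.imwrite(f'pics/{n}0c.png',a[:600,:800])
```

```text
(no output)
```

View pics/scene0c.png

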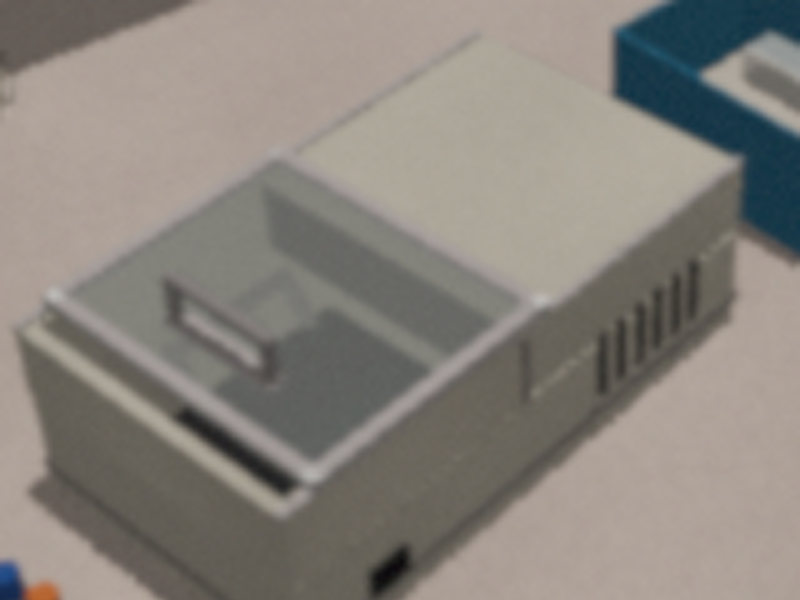

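View pics/side0c.png

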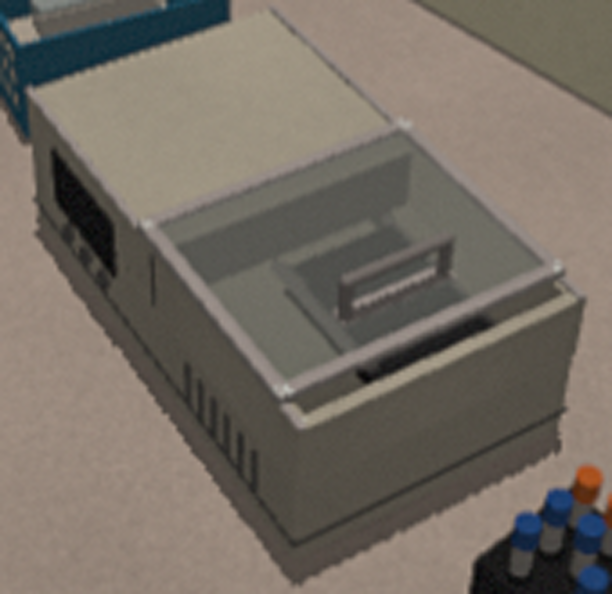

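Both crops show the reader's corners, the guard frame and the grip bar clearly. I'll fit the reader's pose and the guard opening from those points.

Run:
```python
from h import *
from scipy.optimize import least_squares
cs={n:bot.calibration(n) for n in('scene','side')}
rd=np.array([[-130,-100,135],[100,-100,135],[100,300,135],[-130,300,135]])/1e3
br=np.array([[-55,-55,174+5],[25,-55,174+5]])/1e3
S=np.array([[22,328],[288,512],[740,160],[480,37],[165,282],[275,348]])/5+[215,175]
D=np.array([[292,425],[580,297],[272,10],[32,90],[342,280],[452,240]])/3.6+[262,180]
def f(p):
    c,s=np.cos(p[2]),np.sin(p[2]); P=np.vstack([rd,br+[0,p[3],0]])
    W=np.c_[P[:,0]*c-P[:,1]*s+p[0],P[:,0]*s+P[:,1]*c+p[1],P[:,2]]
    return np.r_[proj(cs['scene'],W)-S,proj(cs['side'],W)-D]
r=least_squares(lambda p:f(p).ravel(),[.45,0,0,.01],loss='soft_l1')
p=r.x;print(p,np.degrees(p[2]));print(f(p).round(1))
c,s=np.cos(p[2]),np.sin(p[2])
for n,q in dict(gh=(-.015,-.055+p[3]),gend=(-.015,.125),fh=(-.055,0),hinge=(.06,0),fup=(.09,0)).items():print(n,q[0]*c-q[1]*s+p[0],q[0]*s+q[1]*c+p[1])
```

```text
[ 0.55151698 -0.14912464 -0.19528725  0.00976202] -11.189135450105898
[[-1.4 -0.9]
 [-0.8  1.2]
 [ 1.2  0. ]
 [ 0.1 -1.7]
 [-0.9 -1.4]
 [-3.8 -2. ]
 [ 0.8  0.3]
 [ 0.9 -1.1]
 [ 0.1 -2.4]
 [-2.5 -1.4]
 [ 2.4 -0.4]
 [-0.2 -1.2]]
gh 0.5280237458071895 -0.19059201079545418
gend 0.5610581427908974 -0.023589919167903234
fh 0.4975624219260267 -0.1384519817989148
hinge 0.6103764983439771 -0.16076754054085168
fup 0.6398062574095295 -0.16658899064744392
```

```bash
R='{"gripper":60,"travel":[-37.3,-34.3,-5],"twist":[0,0,0]}'; python3 -m crank '[{"gripper":60,"travel":[-20,-18,-10],"twist":[0,0,0]},{"gripper":60,"travel":[-36,-33,-10],"twist":[0,0,0]},{"gripper":60,"travel":[-36,-33,-10],"twist":[0,0,0]},{"gripper":60,"travel":[-36,-33,-10],"twist":[0,0,0]},{"gripper":60,"travel":[-36,-33,-10],"twist":[0,0,0]},{"gripper":60,"travel":[-36,-33,-10],"twist":[0,0,0]},{"gripper":60,"travel":[-36,-33,0],"twist":[0,0,0]},{"gripper":60,"travel":[-36,-33,0],"twist":[0,0,0]},{"gripper":60,"travel":[-36,-33,0],"twist":[0,0,0]},{"gripper":60,"travel":[-36,-33,0],"twist":[0,0,0]},{"gripper":60,"travel":[-36,-33,0],"twist":[0,0,0]},{"gripper":60,"travel":[-36,-33,0],"twist":[0,0,0]}]'
```

```text
time: 1.6
ee_pos: [0.4493, -0.011, 0.2911]
tcp_rot: [180.0, -0.0, 156.7]
wrist_force: [0.5, -0.2, -0.0]
opening: 0.0599
grasp_force: 0.0
```

```bash
python3 -m crank '[{"gripper":60,"travel":[-36,-33,0],"twist":[0,0,0]},{"gripper":60,"travel":[-36,-33,0],"twist":[0,0,0]},{"gripper":60,"travel":[-36,-33,0],"twist":[0,0,0]},{"gripper":60,"travel":[-35,-34,0],"twist":[0,0,0]},{"gripper":60,"travel":[0,0,0],"twist":[0,0,-0.105]},{"gripper":60,"travel":[0,0,0],"twist":[0,0,-0.106]},{"gripper":60,"travel":[0,0,0],"twist":[0,0,0]}]'
python3 - <<'E'
from h import *
print(bot.get_obs()['q'].round(1))
c=bot.calibration('wrist'); im=bot.camera('wrist')
np.save('wc.npy',np.array(c,dtype=object),allow_pickle=True)
cv2.imwrite('pics/w1.png',im[:,:,::-1])
p=[.5515,-.1491,-.1953,.0098]; co,s=np.cos(p[2]),np.sin(p[2])
for n,q in dict(b0=(-.055,-.055+p[3],.174),b1=(.025,-.055+p[3],.174),fr=(-.13,-.1,.135),rr=(.1,-.1,.135)).items():print(n,proj(c,[q[0]*co-q[1]*s+p[0],q[0]*s+q[1]*co+p[1],q[2]]).round())
E
```

```text
time: 2.48
ee_pos: [0.5276, -0.1882, 0.2909]
tcp_rot: [180.0, -0.0, 168.7]
wrist_force: [-0.3, -0.1, 0.6]
opening: 0.0603
grasp_force: 0.0
[-19.6   8.3  20.5 102.2  -0.   -8.4]
b0 [[312. 145.]]
b1 [[312. 237.]]
fr [[247.  50.]]
rr [[261. 286.]]
```

View pics/w1.png

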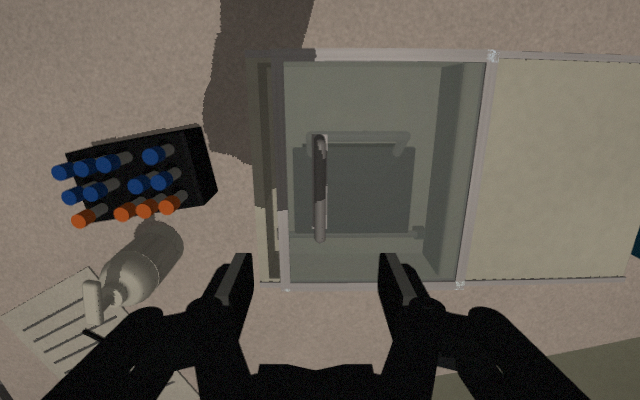

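The wrist view shows the bar from (320,133) to (320,243). The reader's right corners sit where the fit predicted, at (247,52) and (262,283). So the pose is good, and the guard is a little more open than fitted.

Run:
```python
from h import *
c=bot.calibration('wrist'); o=bot.get_obs()
p=[.5515,-.1491,-.1953]; co,s=np.cos(p[2]),np.sin(p[2])
def rdr(P): d=np.array(P[:2])-p[:2]; return np.array([d[0]*co+d[1]*s,-d[0]*s+d[1]*co])*1e3
for uv,z in [((320,136),.176),((320,240),.176),((247,52),.135),((262,283),.135),((492,55),.144),((462,287),.144)]:
    P=atz(c,uv,z); print(uv,P.round(4),rdr(P).round(1))
print('tcp',rdr(o['ee_pos']))
```

```text
(320, 136) [ 0.4831 -0.1748  0.176 ] [-62.1 -38.4]
(320, 240) [ 0.571  -0.1921  0.176 ] [ 27.5 -38.4]
(247, 52) [ 0.4062 -0.2222  0.135 ] [-128.4  -99.9]
(262, 283) [ 0.6273 -0.2653  0.135 ] [ 96.9 -99.3]
(492, 55) [ 0.4487 -0.0209  0.144 ] [-125.7  105.8]
(462, 287) [ 0.6687 -0.0598  0.144 ] [ 97.7 110.3]
tcp [-15.89980549 -42.89381425]
```

```bash
python3 -m crank '[{"gripper":50,"travel":[0,2.5,30],"twist":[0,0,0]},{"gripper":50,"travel":[0,2,40],"twist":[0,0,0]},{"gripper":50,"travel":[0,0,36],"twist":[0,0,0]},{"gripper":50,"travel":[0,0,20],"twist":[0,0,0]},{"gripper":50,"travel":[0,0,10],"twist":[0,0,0]},{"gripper":30,"travel":[0,0,0],"twist":[0,0,0]},{"gripper":15,"travel":[0,0,0],"twist":[0,0,0]},{"gripper":5,"travel":[0,0,0],"twist":[0,0,0]},{"gripper":5,"travel":[0,0,0],"twist":[0,0,0]},{"gripper":5,"travel":[0,0,0],"twist":[0,0,0]}]' 25
```

```text
time: 3.78
ee_pos: [0.529, -0.1839, 0.1564]
tcp_rot: [-180.0, 0.1, 168.8]
wrist_force: [-1.1, -0.5, 5.7]
opening: 0.0088
grasp_force: 24.6
```

```bash
python3 -m crank '[{"gripper":5,"travel":[0,6,0],"twist":[0,0,0]},{"gripper":5,"travel":[0,12,0],"twist":[0,0,0]},{"gripper":5,"travel":[0,15,0],"twist":[0,0,0]},{"gripper":5,"travel":[0,15,0],"twist":[0,0,0]},{"gripper":5,"travel":[0,15,0],"twist":[0,0,0]},{"gripper":5,"travel":[0,15,0],"twist":[0,0,0]},{"gripper":5,"travel":[0,15,0],"twist":[0,0,0]},{"gripper":5,"travel":[0,15,0],"twist":[0,0,0]},{"gripper":5,"travel":[0,15,0],"twist":[0,0,0]},{"gripper":5,"travel":[0,15,0],"twist":[0,0,0]},{"gripper":5,"travel":[0,12,0],"twist":[0,0,0]},{"gripper":5,"travel":[0,4,0],"twist":[0,0,0]}]'
```

```text
time: 5.28
ee_pos: [0.5584, -0.0322, 0.1564]
tcp_rot: [-180.0, 0.0, 168.8]
wrist_force: [-3.6, -1.3, 7.2]
opening: 0.009
grasp_force: 24.8
```

```bash
python3 -m crank '[{"gripper":5,"travel":[0,3,0],"twist":[0,0,0]},{"gripper":5,"travel":[0,2,0],"twist":[0,0,0]},{"gripper":5,"travel":[0,2,0],"twist":[0,0,0]},{"gripper":5,"travel":[0,0,0],"twist":[0,0,0]}]'
```

```text
time: 5.78
ee_pos: [0.5597, -0.0257, 0.1564]
tcp_rot: [180.0, 0.0, 168.8]
wrist_force: [-4.6, 1.5, 7.1]
opening: 0.0088
grasp_force: 24.8
```

```bash
python3 -m crank '[{"gripper":5,"travel":[0,1.5,0],"twist":[0,0,0]},{"gripper":5,"travel":[0,1.5,0],"twist":[0,0,0]},{"gripper":5,"travel":[0,0,0],"twist":[0,0,0]}]'; python3 -m crank '[{"gripper":5,"travel":[0,1.5,0],"twist":[0,0,0]},{"gripper":5,"travel":[0,0,0],"twist":[0,0,0]}]'
```

```text
time: 6.15
ee_pos: [0.5597, -0.0256, 0.1564]
tcp_rot: [-179.7, 0.0, 168.7]
wrist_force: [-7.5, -15.0, 8.0]
opening: 0.0092
grasp_force: 25.3
time: 6.4
ee_pos: [0.5597, -0.0255, 0.1564]
tcp_rot: [-179.5, 0.0, 168.6]
wrist_force: [-8.8, -23.2, 9.4]
opening: 0.0091
grasp_force: 25.7
```

```bash
python3 -m crank '[{"gripper":5,"travel":[0,-4,0],"twist":[0,0,0]},{"gripper":40,"travel":[0,0,0],"twist":[0,0,0]},{"gripper":40,"travel":[0,0,0],"twist":[0,0,0]},{"gripper":40,"travel":[0,0,0],"twist":[0,0,0]},{"gripper":40,"travel":[0,0,-20],"twist":[0,0,0]},{"gripper":40,"travel":[0,0,-50],"twist":[0,0,0]},{"gripper":40,"travel":[0,0,-50],"twist":[0,0,0]},{"gripper":40,"travel":[0,0,-20],"twist":[0,0,0]},{"gripper":40,"travel":[10,-31,0],"twist":[0,0,0]},{"gripper":40,"travel":[10,-31,0],"twist":[0,0,0]},{"gripper":40,"travel":[10,-31,0],"twist":[0,0,0]},{"gripper":40,"travel":[9,-32,0],"twist":[0,0,0]}]'; python3 -m crank '[{"gripper":40,"travel":[0,0,0],"twist":[0,0,-0.157]},{"gripper":40,"travel":[0,0,0],"twist":[0,0,-0.157]},{"gripper":40,"travel":[0,0,0],"twist":[0,0,-0.157]},{"gripper":40,"travel":[0,0,0],"twist":[0,0,-0.157]},{"gripper":40,"travel":[0,0,0],"twist":[0,0,-0.157]},{"gripper":40,"travel":[0,0,0],"twist":[0,0,-0.157]},{"gripper":40,"travel":[0,0,0],"twist":[0,0,-0.157]},{"gripper":40,"travel":[0,0,0],"twist":[0,0,-0.157]},{"gripper":40,"travel":[0,0,0],"twist":[0,0,-0.157]},{"gripper":40,"travel":[0,0,0],"twist":[0,0,-0.157]},{"gripper":40,"travel":[0,0,0],"twist":[0,0,0]}]'
python3 - <<'E'
from h import *
print(bot.get_obs()['q'].round(1))
c=bot.calibration('wrist'); cv2.imwrite('pics/w2.png',bot.camera('wrist')[:,:,::-1]); print(ray(c,(320,200)))
E
```

```text
time: 7.9
ee_pos: [0.4969, -0.1409, 0.2953]
tcp_rot: [-180.0, 0.0, 168.8]
wrist_force: [0.4, 0.2, 0.2]
opening: 0.0401
grasp_force: 0.0
time: 9.28
ee_pos: [0.4974, -0.1402, 0.2952]
tcp_rot: [180.0, -0.0, -101.3]
wrist_force: [-0.2, 0.4, -0.5]
opening: 0.0397
grasp_force: 0.0
[-15.7   2.4  14.5 102.2  -0.  -94.4]
(array([ 0.48325238, -0.21896245,  0.43878188]), array([ 0.04756422,  0.31205498, -0.94898648]))
```

View pics/w2.png

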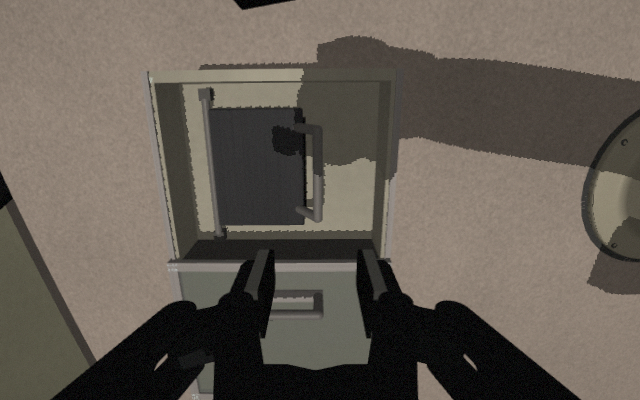

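The guard is open and the flap is exposed. The bail bar runs from (318,128) to (318,219), and the hinge line from (206,95) to (221,233).

Run:
```python
from h import *
c=bot.calibration('wrist'); o=bot.get_obs()
p=[.5515,-.1491,-.1953]; co,s=np.cos(p[2]),np.sin(p[2])
def rdr(P): d=np.array(P[:2])-p[:2]; return np.array([d[0]*co+d[1]*s,-d[0]*s+d[1]*co])*1e3
for uv,z in [((318,130),.122),((318,217),.122),((206,95),.095),((221,233),.095),((150,73),.135),((397,72),.135)]:
    P=atz(c,uv,z); print(uv,P.round(4),rdr(P).round(1))
print('tcp',rdr(o['ee_pos']))
```

```text
(318, 130) [ 0.4873 -0.1844  0.122 ] [-56.2 -47.1]
(318, 217) [ 0.5049 -0.097   0.122 ] [-55.9  42.1]
(206, 95) [ 0.5917 -0.2388  0.095 ] [ 56.9 -80.2]
(221, 233) [ 0.6202 -0.0894  0.095 ] [55.8 71.9]
(150, 73) [ 0.6227 -0.2652  0.135 ] [  92.3 -100.1]
(397, 72) [ 0.4093 -0.2215  0.135 ] [-125.4  -98.6]
tcp [-54.7850093   -1.78984976]
```

```bash
python3 -m crank '[{"gripper":40,"travel":[0,1,30],"twist":[0,0,0]},{"gripper":40,"travel":[0,0,50],"twist":[0,0,0]},{"gripper":40,"travel":[0,0,50],"twist":[0,0,0]},{"gripper":40,"travel":[0,0,40],"twist":[0,0,0]},{"gripper":40,"travel":[0,0,15],"twist":[0,0,0]},{"gripper":40,"travel":[0,0,8],"twist":[0,0,0]},{"gripper":20,"travel":[0,0,0],"twist":[0,0,0]},{"gripper":5,"travel":[0,0,0],"twist":[0,0,0]},{"gripper":5,"travel":[0,0,0],"twist":[0,0,0]},{"gripper":5,"travel":[0,0,0],"twist":[0,0,0]}]' 25
```

```text
time: 10.58
ee_pos: [0.4956, -0.14, 0.1037]
tcp_rot: [179.9, -0.0, -101.3]
wrist_force: [-8.4, 1.2, 4.4]
opening: 0.009
grasp_force: 26.4
```

Run:
```python
import numpy as np
t=np.radians([0,1,3]+list(range(6,82,3))+[83.5,85.5,87,88,89,90])
x=115*(1-np.cos(t))+30*np.sin(t); z=115*np.sin(t)-30*(1-np.cos(t))
for a,b,c in zip(np.degrees(t[1:]),-np.diff(x),-np.diff(z)):print(round(a,1),round(b,1),round(c,1),end=' | ')
```

```text
1.0 -0.5 -2.0 | 3.0 -1.2 -4.0 | 6.0 -2.0 -5.9 | 9.0 -2.3 -5.8 | 12.0 -2.6 -5.6 | 15.0 -2.9 -5.5 | 18.0 -3.2 -5.3 | 21.0 -3.5 -5.2 | 24.0 -3.8 -5.0 | 27.0 -4.0 -4.8 | 30.0 -4.3 -4.5 | 33.0 -4.5 -4.3 | 36.0 -4.7 -4.1 | 39.0 -4.9 -3.8 | 42.0 -5.1 -3.6 | 45.0 -5.3 -3.3 | 48.0 -5.4 -3.0 | 51.0 -5.6 -2.7 | 54.0 -5.7 -2.4 | 57.0 -5.9 -2.1 | 60.0 -6.0 -1.8 | 63.0 -6.0 -1.5 | 66.0 -6.1 -1.2 | 69.0 -6.2 -0.9 | 72.0 -6.2 -0.5 | 75.0 -6.2 -0.2 | 78.0 -6.2 0.1 | 81.0 -6.2 0.4 | 83.5 -5.1 0.6 | 85.5 -4.1 0.7 | 87.0 -3.1 0.6 | 88.0 -2.0 0.4 | 89.0 -2.0 0.5 | 90.0 -2.0 0.5 |
```

```bash
python3 -m crank '[{"gripper":5,"travel":[0,0.3,-2],"twist":[0,0,0]},{"gripper":5,"travel":[0,-1.2,-4],"twist":[0,0,0]},{"gripper":5,"travel":[0,-2,-5.9],"twist":[0,0,0]},{"gripper":5,"travel":[0,-2.3,-5.8],"twist":[0,0,0]},{"gripper":5,"travel":[0,-2.6,-5.6],"twist":[0,0,0]},{"gripper":5,"travel":[0,-2.9,-5.5],"twist":[0,0,0]},{"gripper":5,"travel":[0,-3.2,-5.3],"twist":[0,0,0]},{"gripper":5,"travel":[0,-3.5,-5.2],"twist":[0,0,0]},{"gripper":5,"travel":[0,-3.8,-5],"twist":[0,0,0]},{"gripper":5,"travel":[0,-4,-4.8],"twist":[0,0,0]},{"gripper":5,"travel":[0,-4.3,-4.5],"twist":[0,0,0]},{"gripper":5,"travel":[0,-4.5,-4.3],"twist":[0,0,0]}]'
```

```text
time: 12.08
ee_pos: [0.5282, -0.1464, 0.1622]
tcp_rot: [179.9, 0.0, -101.3]
wrist_force: [-17.3, 4.8, 13.6]
opening: 0.0086
grasp_force: 26.2
```

```bash
python3 -m crank '[{"gripper":5,"travel":[0,-3.7,-4.6],"twist":[0,0,0]},{"gripper":5,"travel":[0,-4.2,-4.2],"twist":[0,0,0]},{"gripper":5,"travel":[0,-5.1,-3.6],"twist":[0,0,0]},{"gripper":5,"travel":[0,-5.3,-3.3],"twist":[0,0,0]},{"gripper":5,"travel":[0,-5.4,-3],"twist":[0,0,0]},{"gripper":5,"travel":[0,-5.6,-2.7],"twist":[0,0,0]}]'
```

```text
time: 12.82
ee_pos: [0.5588, -0.1524, 0.1833]
tcp_rot: [-179.9, 0.0, -101.3]
wrist_force: [-4.6, 2.1, -0.5]
opening: 0.0087
grasp_force: 24.7
```

```bash
python3 -m crank '[{"gripper":5,"travel":[0,-5.7,-2.4],"twist":[0,0,0]},{"gripper":5,"travel":[0,-5.9,-2.1],"twist":[0,0,0]},{"gripper":5,"travel":[0,-6,-1.8],"twist":[0,0,0]},{"gripper":5,"travel":[0,-6,-1.5],"twist":[0,0,0]},{"gripper":5,"travel":[0,-6.1,-1.2],"twist":[0,0,0]},{"gripper":5,"travel":[0,-6.2,-0.9],"twist":[0,0,0]},{"gripper":5,"travel":[0,-6.2,-0.5],"twist":[0,0,0]},{"gripper":5,"travel":[0,-6.2,-0.2],"twist":[0,0,0]}]'
```

```text
time: 13.82
ee_pos: [0.6066, -0.1617, 0.1926]
tcp_rot: [-179.9, 0.0, -101.2]
wrist_force: [-0.8, 5.4, -2.6]
opening: 0.0088
grasp_force: 25.5
```

```bash
python3 -m crank '[{"gripper":5,"travel":[0,-6.2,0.1],"twist":[0,0,0]},{"gripper":5,"travel":[0,-6.2,0.4],"twist":[0,0,0]},{"gripper":5,"travel":[0,-5.1,0.6],"twist":[0,0,0]},{"gripper":5,"travel":[0,-4.1,0.7],"twist":[0,0,0]},{"gripper":5,"travel":[0,-3.1,0.6],"twist":[0,0,0]},{"gripper":5,"travel":[0,-2,0.4],"twist":[0,0,0]},{"gripper":5,"travel":[0,-2,0.5],"twist":[0,0,0]},{"gripper":5,"travel":[0,0,0],"twist":[0,0,0]},{"gripper":5,"travel":[0,0,0],"twist":[0,0,0]}]'
python3 - <<'E'
from h import *
o=bot.get_obs(); d=o['ee_pos']-[.4956,-.14,.1037]; print(o['ee_pos'],d[0]*.981-d[1]*.194,d[2],o['wrist_force'])
a=bot.camera('side')[:,:,::-1]; a=a[120:320,250:450]; cv2.imwrite('pics/s2.png',cv2.resize(a,None,fx=3,fy=3,interpolation=cv2.INTER_CUBIC))
E
```

```text
time: 14.95
ee_pos: [0.6345, -0.1671, 0.1883]
tcp_rot: [180.0, 0.0, -101.2]
wrist_force: [0.2, 5.4, 1.4]
opening: 0.009
grasp_force: 26.8
[ 0.63448504 -0.16710703  0.18831901] 0.14150498433477207 0.08461900870840046 [0.20238366 5.35275102 1.35947975]
```

View pics/s2.png

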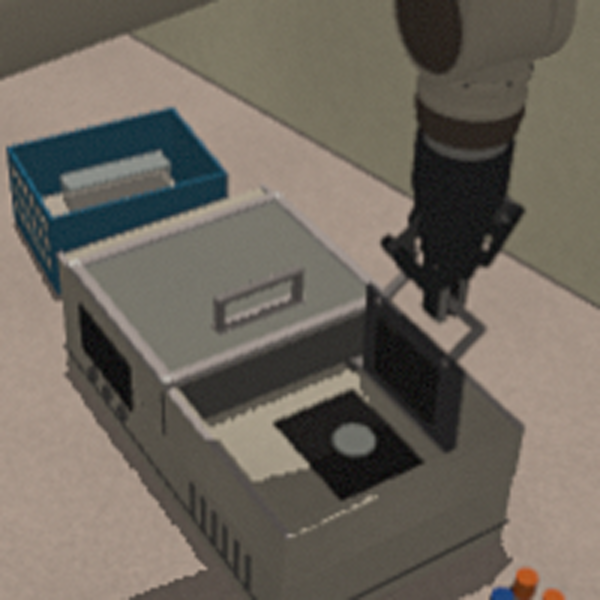

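Guard open and flap almost upright: the kinematics give about 88.3°, with 3.5 mm of travel left.

```bash
python3 -m crank '[{"gripper":5,"travel":[-0.3,-1.3,0.3],"twist":[0,0,0]},{"gripper":5,"travel":[-0.2,-1.3,0.3],"twist":[0,0,0]},{"gripper":5,"travel":[0,-0.9,0.2],"twist":[0,0,0]},{"gripper":5,"travel":[0,0,0],"twist":[0,0,0]},{"gripper":5,"travel":[0,0,0],"twist":[0,0,0]},{"gripper":5,"travel":[0,0,0],"twist":[0,0,0]}]'
python3 - <<'E'
from h import *
o=bot.get_obs(); d=o['ee_pos']-[.4956,-.14,.1037]; print(d[0]*.981-d[1]*.194,d[2],o['wrist_force'])
p=[.5515,-.1491,-.1953]; co,s=np.cos(p[2]),np.sin(p[2])
L=[]
for n,(x,y) in dict(side=(350,200),scene=(235,170)).items():
    a=bot.camera(n)[:,:,::-1]; c=bot.calibration(n)
    a=a[y:y+90,x:x+80]; a=cv2.resize(a,None,fx=5,fy=5,interpolation=cv2.INTER_CUBIC); L.append(a)
    for th,col in ((84,(0,0,255)),(90,(0,255,0)),(96,(255,0,0))):
        t=np.radians(th)   # front face of the plate: 3 mm below mid-plane side
        for yy in (-.067,.063):
            Q=[]
            for r in (.0,.1):
                X=.0584-r*np.cos(t)-.003*np.sin(t); Z=.09+r*np.sin(t)-.003*np.cos(t)
                Q.append([X*co-yy*s+p[0],X*s+yy*co+p[1],Z])
            uv=(proj(c,Q)-[x,y]+.5)*5
            cv2.line(a,*[tuple(int(v) for v in q) for q in uv],col,1)
cv2.imwrite('pics/f3.png',np.hstack(L))
E
```

```text
time: 15.75
ee_pos: [0.6374, -0.1677, 0.1878]
tcp_rot: [180.0, 0.0, -101.3]
wrist_force: [-1.3, 3.8, -2.4]
opening: 0.0089
grasp_force: 26.4
0.14445118764623127 0.08410722642619202 [-1.30425386  3.77474164 -2.37508841]
```

View pics/f3.png

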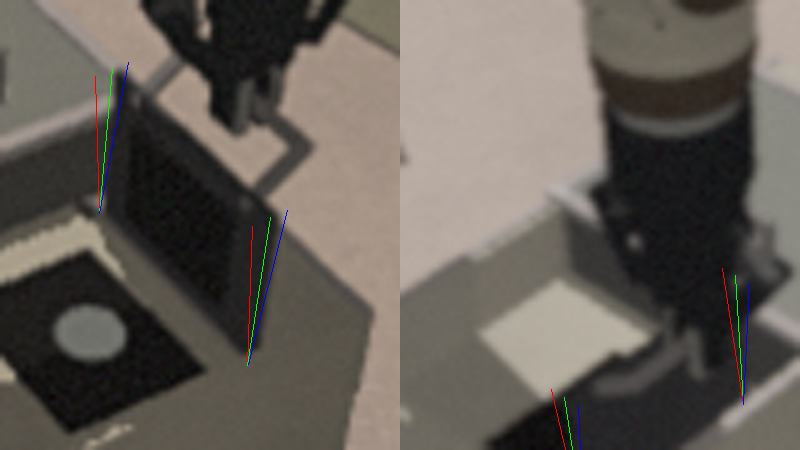

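In the side view the flap's edges, (105,205)–(117,75) and (248,355)–(270,215), run parallel to the 90° overlay. One last 0.5 mm nudge, then I'll let it settle and hand in.

```bash
python3 -m crank '[{"gripper":5,"travel":[0,-0.5,0],"twist":[0,0,0]},{"gripper":5,"travel":[0,0,0],"twist":[0,0,0]},{"gripper":5,"travel":[0,0,0],"twist":[0,0,0]},{"gripper":5,"travel":[0,0,0],"twist":[0,0,0]},{"gripper":5,"travel":[0,0,0],"twist":[0,0,0]},{"gripper":5,"travel":[0,0,0],"twist":[0,0,0]}]' && python3 -c "
from workcell import bot
o=bot.get_obs();d=o['ee_pos']-[.4956,-.14,.1037];print(d[0]*.981-d[1]*.194,d[2],abs(o['qd']).max());print(bot.job_done())"
```

```text
time: 16.6
ee_pos: [0.6378, -0.1678, 0.1877]
tcp_rot: [180.0, 0.0, -101.3]
wrist_force: [-2.4, 4.2, -8.1]
opening: 0.0087
grasp_force: 26.0
0.14488692315213278 0.08404088171843528 0.10097681802480782
the job is handed in; nothing more can be done
None
```

The guard is open at its end stop, and the gripper is still holding the flap by its bail handle, upright to within about 1° by travel and camera check; job handed in at 16.6 s, result not reported back.

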